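Load the idle dry box and switch the purge over to it

TASK

One of the two dry boxes is being purged with gas: its knob stands pulled up, while the other, idle box's knob is pushed in. Load the idle box: tip its lid up by the grip on the near edge with the far edge still resting on the rim, then lift it off and lay it right way up on the bench, stand every amber jar upright inside and seat the lid fully home again. Only then change the gas over, pushing the purged box's knob fully in before you pull the loaded box's knob fully out (never both out at once); keep the other box's lid on throughout and leave the wash bottle, the beaker and the flask where they are.

Things in the scene. Friction and masses are not known exactly. Their poses are not given: they have to be found in the camera images.
- box_left (a point): centre of the inner floor (5 mm above the bench) of the left-hand (as the robot sees it) fixed white open-topped dry box, 130 (x) x 210 (y) x 60 mm high, inside 120 x 200 mm, 55 mm deep to this point; x away from the robot, y to its left, z up. Its valve is a round grey block, 60 mm wide and as high as the rim, at the box's left end, the knob on top, 135 mm from this point along y.
- box_right (a point): centre of the inner floor (5 mm above the bench) of the right-hand (as the robot sees it) fixed white open-topped dry box, 130 (x) x 210 (y) x 60 mm high, inside 120 x 200 mm, 55 mm deep to this point; x away from the robot, y to its left, z up. Its valve is a round grey block, 60 mm wide and as high as the rim, at the box's left end, the knob on top, 135 mm from this point along y.
- knob_1 (a joint): black round push-pull purge knob on top of a box's valve block, sliding straight up and down: 0 m pushed in (gas off), 0.028 m pulled out, that is up (gas on). It may be either box's. A detent holds it at either end; about 7 N takes it over the middle, then it snaps on to the other end.
- knob_2 (a joint): black round push-pull purge knob on top of a box's valve block, sliding straight up and down: 0 m pushed in (gas off), 0.028 m pulled out, that is up (gas on). It may be either box's. A detent holds it at either end; about 7 N takes it over the middle, then it snaps on to the other end.
- knob_1_grip (a point): centre of the head of knob_1 (34 mm diameter, 30 mm high); it moves with the knob. It belongs to the box whose point is 135 mm away in plan. Pushed in, this point is 95 mm above the bench, with a free gap of 12 mm under the head over a 30 mm collar, and of 20 mm over the block; a 12 mm stem is below the head.
- knob_2_grip (a point): centre of the head of knob_2 (34 mm diameter, 30 mm high); it moves with the knob. It belongs to the box whose point is 135 mm away in plan. Pushed in, this point is 95 mm above the bench, with a free gap of 12 mm under the head over a 30 mm collar, and of 20 mm over the block; a 12 mm stem is below the head.
- lid_left (a point): centre of the plate of box_left's loose grey lid (140 g): 136 (x) x 216 (y) x 6 mm, this point mid-thickness, z up, x from grip edge to far edge. A rounded ridge under it, 8 mm high, 114 x 194 mm over all, drops into the box with 3 mm to spare each side. Seated, this point is straight over the box's floor point, 58 mm up; on the bench it lies 11 mm up, on the ridge.
- lid_right (a point): centre of the plate of box_right's loose grey lid (140 g): 136 (x) x 216 (y) x 6 mm, this point mid-thickness, z up, x from grip edge to far edge. A rounded ridge under it, 8 mm high, 114 x 194 mm over all, drops into the box with 3 mm to spare each side. Seated, this point is straight over the box's floor point, 58 mm up; on the bench it lies 11 mm up, on the ridge.
- lid_left_grip (a point): centre of the upright black bar grip on lid_left's near edge: 14 mm thick (x), 70 mm long (y), rising 36 mm above the plate (this point is 18 mm above the plate's top), 53 mm from the lid's centre towards the lid's -x.
- lid_right_grip (a point): centre of the upright black bar grip on lid_right's near edge: 14 mm thick (x), 70 mm long (y), rising 36 mm above the plate (this point is 18 mm above the plate's top), 53 mm from the lid's centre towards the lid's -x.
- lid_left_far (a point): point on the underside of lid_left's plate near its far edge, 57 mm from the lid's centre towards the lid's +x: the lid tips about the line through it along the lid's y.
- lid_right_far (a point): point on the underside of lid_right's plate near its far edge, 57 mm from the lid's centre towards the lid's +x: the lid tips about the line through it along the lid's y.
- jar1 (a point): squat amber glass jar with white screw cap, upright, 50 mm diameter, 44 mm high, 110 to 210 g, heavy in the foot; origin at its centre, 22 mm above its foot. Two or three jars are present.
- jar2 (a point): squat amber glass jar with white screw cap, upright, 50 mm diameter, 44 mm high, 110 to 210 g, heavy in the foot; origin at its centre, 22 mm above its foot. Two or three jars are present.
- jar3 (a point): squat amber glass jar with white screw cap, upright, 50 mm diameter, 44 mm high, 110 to 210 g, heavy in the foot; origin at its centre, 22 mm above its foot. Two or three jars are present.
- wash_bottle: bystander: white wash bottle with green top, 68 mm diameter, 185 mm high; origin under its foot.
- beaker: bystander: glass beaker, 72 mm diameter, 90 mm high; origin under its foot.
- flask: bystander: conical flask, 80 mm diameter at the foot, 110 mm high; origin under its foot.
There are look-alikes about, which are no part of the job. What is shaped like the part that bears jar1 but green or yellow is not meant.

How it is judged:
By the outcome, as a careful person would: the job done as asked, in the order asked, and still so for the second after the job is handed in, with the robot touching nothing.
Of jarb1, jarb2, jarb3 only 2 to 3 are there at a start; the rules pass over those that are not, and their reading is None.
At some moment in a run one of jarb1, jarb2, jarb3 may be knocked a few centimetres aside while the robot is not near it.
It also fails if it takes over 192 s, if anything falls off the work surface, if the arm or the gripper's body presses on something with over 40 N, if the wrist force passes 120 N, or if a joint passes its speed limit or range.

ROBOT

A 6-joint arm with a two-finger parallel gripper is mounted at the origin on the work surface. World frame = base frame: x ahead of the robot, y to its left, z up, the work surface at z = 0. Lengths are in m, angles in rad, forces in N, time in s.
With the tool pointing down it reaches from about 0.35 to 0.775 m from the base axis. Payload 7.3 kg.
Tool frame: the origin (TCP) lies between the finger pads; the fingertips stand 17 mm ahead of it and the grasp point (between the pads) lies 2 mm behind it; z points along the fingers, y is the line along which they close (so a half turn about z gives the same grasp; the last joint's range is limited). The gripper opens to 92 mm and grips with 3 to 60 N. Pads are 19 mm wide; open, the fingers measure 130 mm over their backs; the gripper's body (75 mm by 190 mm) begins 47 mm behind the grasp point.
Start: joints at [1.004, 0.342, 1.524, -0, 1.275, -0.146], TCP at [0.214, 0.479, 0.244] pointing down, gripper open.
Joint ranges: [-2.53, 2.53], [-0.77, 2.02], [0.04, 2.7], [-1, 4.14], [0.28, 2.66], [-3.11, 3.11]. Speed limits (rad/s): [2.57, 2.57, 3.14, 3.14, 3.14, 3.14].

INTERFACE

Orientations are given as [roll, pitch, yaw] about the fixed x, y, z axes, in that order (R = Rz(yaw) Ry(pitch) Rx(roll)).
In Python, from cell import robot, optics gives the robot as it stands.
- The arm moves only by the tool play_rows, never from a script. Its argument "rows" is a list of rows, each a list of 7 numbers: the shift along the tool's x, y, z in cm, then the turn, a rotation vector about the tool's x, y, z in rad, then the opening, from 0 (shut) to 1 (fully open). In form: [[tx, ty, tz, wx, wy, wz, grip], ...]. A call has 1 to 20 rows; each row is the pose to reach, as a shift and turn from the pose commanded when the call began, along the tool's axes at that moment; what a row does not reach only later rows make up. A row lasts 1/10 s, in which the tool goes at most 50 mm and 8.59 degrees, less where a joint would pass 70% of its speed; a pose out of reach is approached as far as the arm can. A call with a gripper value outside its range is refused whole. The fingers move at their own pace and stop on an object; "squeeze" is the grip in N (left out, the last holds). Time passes only in rows, so rows that repeat a pose let the fingers close. It gives the time, the measured TCP pose, the force, the opening and the grip force at its end, in the units of the state.
- robot.observe(): the state, without advancing time (a new reading comes with each control period).
- optics.read_camera(name): name is "scene" or "top" or "wrist"; returns (picture, depth): 384x512x3 uint8, red, green, blue; 384x512 float32, m along the optical axis (not along the pixel's ray), 0 where there is no reading.
- optics.camera_model(name): a dict with "fx", "fy", "cx", "cy" (pixels), "dist" ([k1, k2, p1, p2, k3] as OpenCV has them; the pictures are not rectified), "origin" and "rotation" of the camera in the world; the wrist camera has in their place "tool_from_camera" (4x4, takes a point from camera to tool coordinates, whose origin is the TCP and whose axes are the flange's). Camera axes: x right, y up, looking along -z (the intrinsics and any distortion apply to the point x, -y, -z); pixel columns grow to the right and rows downward; lengths in m; the calibration is good to about 2 mm. A picture is of the moment at which its call begins: read the wrist's pose just before it. camera_model takes no time and is no camera call.
- robot.hand_in(): hands the job in; it is judged then, once.
The state is a dict: "time": time; "qpos": joint angles; "qvel": joint speeds; "joint_efforts": joint torques, N m; "tool_pos": TCP position; "tool_rot": TCP orientation; "contact_force": force on the tool from outside, world axes, zero at the start; "torque": the same for the moment, N m; "opening": finger opening in m; "grip_force": force on a finger pad.
Only numpy, scipy, OpenCV 4.12 (cv2) and the standard library are available. Lean on these libraries where they do the work, as an engineer would, in place of code of your own. Each camera call takes 0.05 s, during which the arm holds its last target. There are 200 camera calls.

## Working session

There is one attempt and no reset: what is moved stays moved. The work goes in short steps, Python scripts to look and compute and a tool call to move; the robot and the scene stay as the last step left them, time stands still between calls to the robot, and variables do not carry over. Pictures are saved under pics/ and viewed, at most 14 in all, crops included, and the job is handed in when it is done.

Besides the shell and the picture viewer there is one more tool, called as name(argument=value, ...) on one line, values as JSON. play_rows: Moves the arm, as the interface text tells. Its arguments: {"type":"object","properties":{"rows":{"type":"array"},"squeeze":{"type":"number"}},"required":["rows"]}

```bash
mkdir -p pics; ls
cat > h.py <<'E'
import numpy as np, cv2
from cell import robot, optics
from scipy.spatial.transform import Rotation as R
def cam(name):
    s=robot.observe(); m=optics.camera_model(name); p,d=optics.read_camera(name)
    if name=='wrist':
        T=np.eye(4);T[:3,3]=s['tool_pos'];r=np.array(s['tool_rot'])
        T[:3,:3]=r if r.shape==(3,3) else R.from_euler('xyz',r).as_matrix()
        T=T@np.array(m['tool_from_camera']);O,Q=T[:3,3],T[:3,:3]
    else: O,Q=np.array(m['origin']),np.array(m['rotation'])
    return p,d,m,O,Q
def rays(m,Q,uv):
    K=np.array([[m['fx'],0,m['cx']],[0,m['fy'],m['cy']],[0,0,1]])
    n=cv2.undistortPoints(np.array(uv,float).reshape(-1,1,2),K,np.array(m['dist'],float)).reshape(-1,2)
    return np.c_[n[:,0],-n[:,1],-np.ones(len(n))]@Q.T
def onplane(m,O,Q,uv,z):
    r=rays(m,Q,uv); return O+r*((z-O[2])/r[:,2])[:,None]
def cloud(m,O,Q,d):
    v,u=np.mgrid[:d.shape[0],:d.shape[1]]
    r=rays(m,Q,np.c_[u.ravel(),v.ravel()]); return (O+r*d.ravel()[:,None]).reshape(d.shape+(3,))
def save(n,p): cv2.imwrite('pics/'+n,p[:,:,::-1])
E
python3 - <<'E'
from h import *
print(robot.observe())
for n in('scene','top'):
    p,d,m,O,Q=cam(n); save(n+'0.png',p); np.savez(n+'.npz',p=p,d=d); print(n,O,m['fx'],m['dist'],(d>0).mean())
print(optics.camera_model('wrist'))
E
```

```text
pics
{'time': 0.0, 'qpos': array([ 1.00397157e+00,  3.42725684e-01,  1.52500812e+00, -3.66349193e-05,
        1.27542988e+00, -1.46007575e-01]), 'qvel': array([8.60302097e-04, 5.18761618e-05, 1.49023532e-03, 1.98064329e-03,
       1.92549302e-03, 1.34693062e-03]), 'joint_efforts': array([-1.43244040e-03, -4.31248856e+01, -2.44211268e+01,  7.16570718e-02,
        5.60021424e-02, -4.80005224e-05]), 'tool_pos': array([0.21424819, 0.47886859, 0.24304653]), 'tool_rot': array([-3.14003324e+00, -1.93909044e-04,  2.72078602e+00]), 'contact_force': array([-0.29211255, -0.14493341, -0.03994759]), 'torque': array([-0.00994709, -0.01585339,  0.01236539]), 'grip_force': 0.0, 'opening': 0.09213662846168172}
scene [1.27579136 0.52655236 0.79409836] 373.69617659455673 [-0.02180826  0.          0.          0.          0.        ] 0.9958241780598959
top [0.45693597 0.02709621 1.09240919] 394.90806573480864 [-0.08027986  0.          0.          0.          0.        ] 0.9959055582682291
{'fx': 281.26481545264033, 'fy': 281.26481545264033, 'cx': 259.39278007462195, 'cy': 189.06271815482674, 'dist': array([-0.06445688,  0.        ,  0.        ,  0.        ,  0.        ]), 'tool_from_camera': array([[ 2.34657253e-04,  9.55488455e-01,  2.95028400e-01,
         8.11162323e-02],
       [ 9.99999663e-01, -4.56207435e-04,  6.82116582e-04,
         4.82529733e-04],
       [ 7.86348668e-04,  2.95028140e-01, -9.55488241e-01,
        -1.40581660e-01],
       [ 0.00000000e+00,  0.00000000e+00,  0.00000000e+00,
         1.00000000e+00]])}
```

View pics/top0.png

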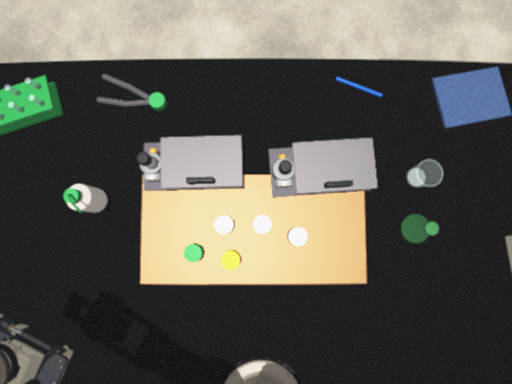

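View pics/scene0.png

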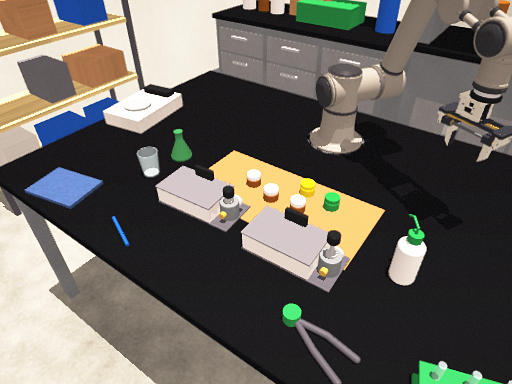

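Top view: the left box lid is at (202,162) with its knob at (148,158). The right lid is at (334,166) with its knob at (285,167). White caps are at (224,225), (262,224) and (298,237); a green look-alike is at (194,253) and a yellow one at (231,260). The scene view shows amber bodies under the white caps at (254,178), (271,190) and (298,203).

Run:
```python
from h import *
f=np.load('top.npz');p,d=f['p'],f['d'];m=optics.camera_model('top');O,Q=np.array(m['origin']),np.array(m['rotation'])
C=cloud(m,O,Q,d);Z=C[...,2]
print('bench z',np.median(Z[290:330,200:350]))
def blobs(M,lo,name,z=None):
    n,l,s,c=cv2.connectedComponentsWithStats(M.astype(np.uint8))
    for i in range(1,n):
        if s[i,4]>lo:
            q=C[l==i]; zz=np.median(q[:,2])
            k=np.argwhere(l==i)[:,::-1]; w=onplane(m,O,Q,k,z or zz)[:,:2].astype(np.float32)
            r=cv2.minAreaRect(w); print(name,c[i].round(),s[i,4],'z %.3f'%zz,'mean',w.mean(0).round(4),'rect',np.round(r[0],4),np.round(r[1],4),round(r[2],1))
reg=np.zeros(Z.shape,bool);reg[120:280,110:400]=1
blobs(reg&(Z>.055)&(Z<.075),400,'lid',.066)
blobs(reg&(Z>.088)&(Z<.16),20,'tall')
blobs(reg&(Z>.035)&(Z<.054),100,'jar',.044)
# wrt lid shape orientation from knob-lid line
import sys
f=np.load('scene.npz');
im=f['p'][150:290,150:360];save('crop_scene.png',cv2.resize(im,None,fx=3.6,fy=3.6,interpolation=cv2.INTER_CUBIC))
im=p[125:280,130:390];
reg[:]=0;reg[140:260,40:120]=1;blobs(reg&(Z>.03),100,'wash')
reg[:]=0;reg[140:260,390:460]=1;blobs(reg&(Z>.03),50,'bk')
```

```text
Traceback (most recent call last):
  File "h.py", line 20, in cloud
    r=rays(m,Q,np.c_[u.ravel(),v.ravel()]); return (O+r*d.ravel()[:,None]).reshape(d.shape+(3,))
                                                      ~^~~~~~~~~~~~~~~~~~
numpy._core._exceptions._ArrayMemoryError: Unable to allocate 288. GiB for an array with shape (196608, 196608) and data type float64
```

```bash
sed -i "s/else: O,Q=.*/else: O,Q=fix(m)/" h.py
cat >> h.py <<'E'
def fix(m):
    q=np.array(m['rotation']); return np.array(m['origin']), (q if q.shape==(3,3) else R.from_euler('xyz',q).as_matrix())
E
cat > meas.py <<'E'
from h import *
f=np.load('top.npz');p,d=f['p'],f['d'];m=optics.camera_model('top');O,Q=fix(m);print(m['rotation'])
C=cloud(m,O,Q,d);Z=C[...,2]
print('bench z',np.median(Z[290:330,200:350]))
def blobs(M,lo,name,z=None):
    n,l,s,c=cv2.connectedComponentsWithStats(M.astype(np.uint8))
    for i in range(1,n):
        if s[i,4]>lo:
            q=C[l==i]; zz=np.median(q[:,2])
            k=np.argwhere(l==i)[:,::-1]; w=onplane(m,O,Q,k,z or zz)[:,:2].astype(np.float32)
            r=cv2.minAreaRect(w); print(name,c[i].round(),s[i,4],'z %.3f'%zz,'mean',w.mean(0).round(4),'rect',np.round(r[0],4),np.round(r[1],4),round(r[2],1))
reg=np.zeros(Z.shape,bool);reg[120:280,110:400]=1
blobs(reg&(Z>.055)&(Z<.075),400,'lid',.066)
blobs(reg&(Z>.088)&(Z<.16),20,'tall')
blobs(reg&(Z>.035)&(Z<.054),100,'jar',.044)
f=np.load('scene.npz')
im=f['p'][150:290,150:360];save('crop_scene.png',cv2.resize(im,None,fx=3.6,fy=3.6,interpolation=cv2.INTER_CUBIC))
reg[:]=0;reg[140:260,40:120]=1;blobs(reg&(Z>.03),100,'wash')
reg[:]=0;reg[140:260,390:460]=1;blobs(reg&(Z>.03),50,'bk')
E
python3 meas.py
```

```text
[ 0.10479399 -0.00243668 -1.5724685 ]
bench z -0.00045083738145956787
lid [198. 161.] 4244 z 0.066 mean [0.6392 0.166 ] rect [0.6374 0.1845] [0.1364 0.2695] 1.5
lid [331. 165.] 4178 z 0.066 mean [ 0.6286 -0.1865] rect [ 0.6262 -0.1675] [0.1368 0.2719] 3.7
tall [144. 158.] 167 z 0.137 mean [0.6336 0.2904] rect [0.6337 0.2908] [0.0355 0.0325] 1.6
tall [285. 166.] 150 z 0.109 mean [ 0.6165 -0.0603] rect [ 0.6162 -0.0604] [0.0303 0.0333] 89.5
tall [199. 180.] 167 z 0.101 mean [0.5844 0.1561] rect [0.5832 0.1559] [0.0687 0.0153] 89.9
tall [339. 183.] 159 z 0.102 mean [ 0.5742 -0.1972] rect [ 0.574  -0.1966] [0.0149 0.0702] 4.0
jar [262. 224.] 264 z 0.044 mean [ 0.473  -0.0041] rect [ 0.4729 -0.0049] [0.0467 0.0468] 45.0
jar [224. 224.] 261 z 0.044 mean [0.4722 0.0979] rect [0.4717 0.0983] [0.0451 0.0449] 90.0
jar [298. 236.] 271 z 0.044 mean [ 0.4408 -0.0974] rect [ 0.441  -0.0973] [0.0451 0.0474] 89.4
jar [192. 253.] 279 z 0.043 mean [0.3968 0.1803] rect [0.3968 0.1811] [0.0471 0.0476] 0.5
jar [230. 260.] 276 z 0.044 mean [0.3791 0.0804] rect [0.3786 0.0808] [0.0473 0.0469] 90.0
wash [ 84. 198.] 893 z 0.120 mean [0.5363 0.4446] rect [0.5348 0.4461] [0.1052 0.0689] 76.3
bk [427. 173.] 545 z 0.068 mean [ 0.6046 -0.4437] rect [ 0.6059 -0.4411] [0.0898 0.0701] 89.9
bk [422. 228.] 510 z 0.062 mean [ 0.4595 -0.4251] rect [ 0.4637 -0.4264] [0.0605 0.0806] 21.5
```

View pics/crop_scene.png

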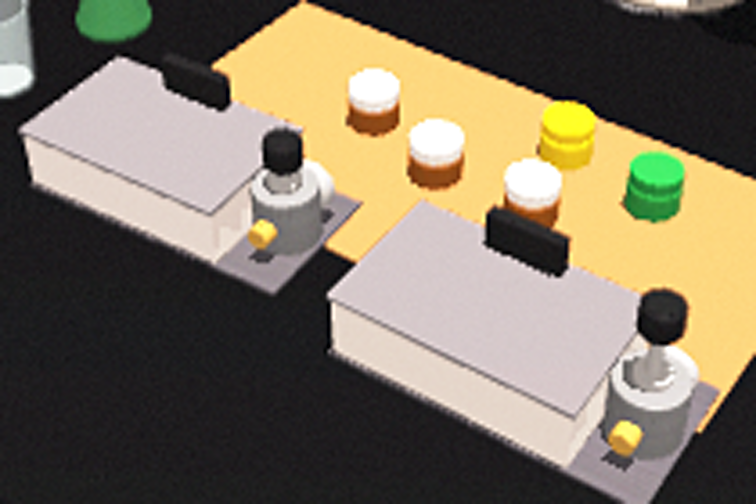

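The left knob's head is up (z 0.137) and the right knob's is in (z 0.109), so the left box is the purged one and the **right box gets loaded**. The candidates were the white-cap/amber jars in the top view at (224,225), (262,224), (298,237), the green one at (194,253) and the yellow one at (231,260). The enlarged crop shows only the three white-capped jars have amber bodies, so those are the ones meant.

```bash
cat >> h.py <<'E'
def pose():
    s=robot.observe(); return np.array(s['tool_pos']),R.from_euler('xyz',s['tool_rot'])
def rel(pos,yaw):
    p,r=pose(); q=R.from_euler('xyz',[np.pi,0,yaw])
    print('shift cm',(r.inv().apply(np.array(pos)-p)*100).round(2),'turn',(r.inv()*q).as_rotvec().round(3))
E
python3 - <<'E'
from h import *
rel([.573,-.198,.22],1.635)
E
```

```text
shift cm [-60.4  -47.13   2.36] turn [-1.000e-03  1.000e-03  1.086e+00]
```

play_rows(rows=[[-60.4,-47.1,2.4,0,0,1.086,1],[-60.4,-47.1,2.4,0,0,1.086,1],[-60.4,-47.1,2.4,0,0,1.086,1],[-60.4,-47.1,2.4,0,0,1.086,1],[-60.4,-47.1,2.4,0,0,1.086,1],[-60.4,-47.1,2.4,0,0,1.086,1],[-60.4,-47.1,2.4,0,0,1.086,1],[-60.4,-47.1,2.4,0,0,1.086,1],[-60.4,-47.1,2.4,0,0,1.086,1],[-60.4,-47.1,2.4,0,0,1.086,1],[-60.4,-47.1,2.4,0,0,1.086,1],[-60.4,-47.1,2.4,0,0,1.086,1],[-60.4,-47.1,2.4,0,0,1.086,1],[-60.4,-47.1,2.4,0,0,1.086,1],[-60.4,-47.1,2.4,0,0,1.086,1],[-60.4,-47.1,2.4,0,0,1.086,1],[-60.4,-47.1,2.4,0,0,1.086,1],[-60.4,-47.1,2.4,0,0,1.086,1],[-60.4,-47.1,2.4,0,0,1.086,1],[-60.4,-47.1,2.4,0,0,1.086,1]], squeeze=40)

```text
time: 2.1
tool_pos: [0.5731, -0.1961, 0.2201]
tool_rot: [3.141, -0.0, 1.636]
contact_force: [-0.5, -0.1, 0.7]
opening: 0.0917
grip_force: 0.0
```

Run:
```python
from h import *
print(pose()[0],pose()[1].as_euler('xyz'))
p,d,m,O,Q=cam('wrist');save('w1.png',p);C=cloud(m,O,Q,d);Z=C[...,2]
M=(Z>.092)&(Z<.115)&(p.max(2)<90)
n,l,s,c=cv2.connectedComponentsWithStats(M.astype(np.uint8))
for i in range(1,n):
    if s[i,4]>150:
        w=onplane(m,O,Q,np.argwhere(l==i)[:,::-1],np.median(Z[l==i]))[:,:2].astype(np.float32);print(c[i],s[i,4],np.median(Z[l==i]),cv2.minAreaRect(w))
```

```text
[ 0.57313009 -0.196134    0.22013876] [ 3.14137440e+00 -1.23424405e-04  1.63623775e+00]
[319.52380952  42.14285714] 672 0.10729841022472586 ((0.6150166988372803, -0.061941493302583694), (0.03624699264764786, 0.03128653019666672), 54.35431671142578)
[259.90118577 189.0256917 ] 1012 0.10150988587314885 ((0.5731232166290283, -0.1971644163131714), (0.013785778544843197, 0.06997887790203094), 3.3776142597198486)
```

View pics/w1.png

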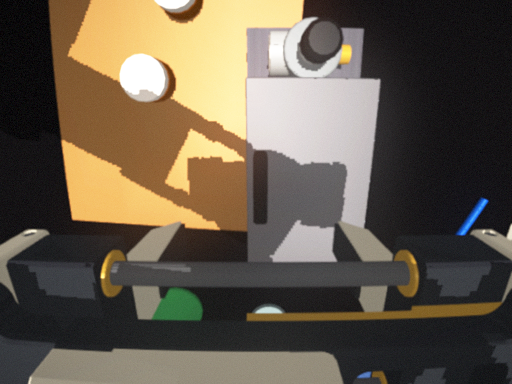

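The bar grip is at pixel (260,189), centred between the fingers, and the right knob is at (320,42). I'm going down onto the bar.

play_rows(rows=[[-0.1,0,4,0,0,0,1],[-0.1,0,8,0,0,0,1],[-0.1,0,11,0,0,0,1],[-0.1,0,12.5,0,0,0,0.8],[-0.1,0,13.1,0,0,0,0.6],[-0.1,0,13.1,0,0,0,0.4],[-0.1,0,13.1,0,0,0,0],[-0.1,0,13.1,0,0,0,0],[-0.1,0,13.1,0,0,0,0],[-0.1,0,13.1,0,0,0,0],[-0.1,0,13.1,0,0,0,0],[-0.1,0,13.1,0,0,0,0],[-0.1,0,13.1,0,0,0,0],[-0.1,0,13.1,0,0,0,0]], squeeze=40)

```text
time: 3.55
tool_pos: [0.5734, -0.1984, 0.0887]
tool_rot: [3.142, -0.0, 1.635]
contact_force: [-0.1, -0.2, 0.8]
opening: 0.0136
grip_force: 40.0
```

play_rows(rows=[[0,0.08,-0.27,0.025,0,0,0],[0,0.16,-0.55,0.05,0,0,0],[0,0.25,-0.82,0.075,0,0,0],[0,0.34,-1.08,0.1,0,0,0],[0,0.45,-1.35,0.125,0,0,0],[0,0.55,-1.61,0.15,0,0,0],[0,0.67,-1.87,0.175,0,0,0],[0,0.79,-2.13,0.2,0,0,0],[0,0.92,-2.38,0.225,0,0,0],[0,1.05,-2.63,0.25,0,0,0],[0,1.19,-2.88,0.275,0,0,0],[0,1.34,-3.12,0.3,0,0,0],[0,1.5,-3.36,0.325,0,0,0],[0,1.65,-3.6,0.35,0,0,0],[0,1.65,-3.6,0.35,0,0,0],[0,1.65,-3.6,0.35,0,0,0]])

```text
time: 5.15
tool_pos: [0.591, -0.1975, 0.1259]
tool_rot: [-2.795, 0.001, 1.635]
contact_force: [0.1, 0.3, 6.4]
opening: 0.0135
grip_force: 40.0
```

Run:
```python
from h import *
p,d,m,O,Q=cam('scene');save('s2.png',cv2.resize(p[120:300,120:390],None,fx=2.9,fy=2.9))
```

```text
(no output)
```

View pics/s2.png

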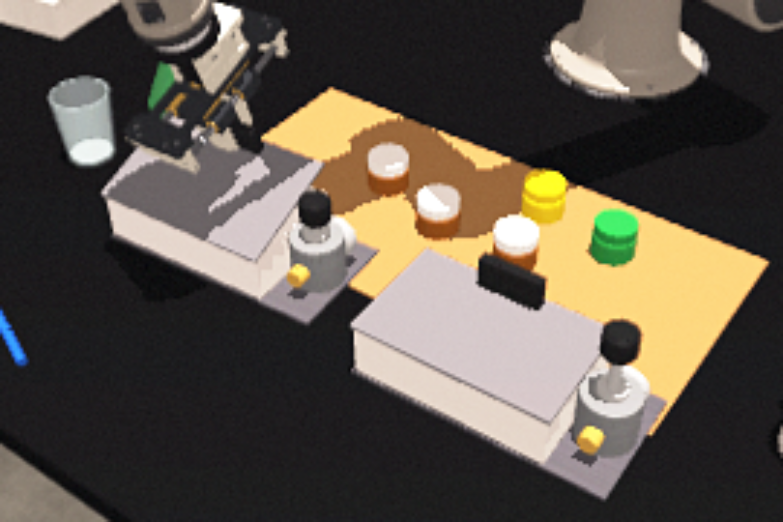

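The lid is tipped about 20°, with its far edge still on the rim. I'm lifting it off and levelling it.

play_rows(rows=[[0,-0.34,-0.94,0,0,0,0],[0,-0.68,-1.88,0,0,0,0],[0,-1.02,-2.82,0,0,0,0],[0,-1.7,-4.7,0,0,0,0],[0,-2.4,-6.6,-0.08,0,0,0],[0,-3.1,-8.5,-0.16,0,0,0],[0,-3.4,-9.4,-0.25,0,0,0],[0,-3.4,-9.4,-0.347,0,0,0],[0,-3.4,-9.4,-0.347,0,0,0],[0,-3.4,-9.4,-0.347,0,0,0]])

```text
time: 6.2
tool_pos: [0.5897, -0.1975, 0.2253]
tool_rot: [-3.137, 0.0, 1.634]
contact_force: [0.3, -0.5, -1.0]
opening: 0.0139
grip_force: 40.0
```

Run:
```python
from h import *
rel([.292,-.265,.2],1.571);rel([.292,-.265,.042],1.571)
```

```text
shift cm [ -4.85 -30.13   2.68] turn [-0.005  0.     0.063]
shift cm [ -4.85 -30.05  18.48] turn [-0.005  0.     0.063]
```

play_rows(rows=[[-4.8,-30.1,2.7,-0.005,0,0.063,0],[-4.8,-30.1,2.7,-0.005,0,0.063,0],[-4.8,-30.1,2.7,-0.005,0,0.063,0],[-4.8,-30.1,2.7,-0.005,0,0.063,0],[-4.8,-30.1,2.7,-0.005,0,0.063,0],[-4.8,-30.1,2.7,-0.005,0,0.063,0],[-4.8,-30.1,2.7,-0.005,0,0.063,0],[-4.8,-30.1,2.7,-0.005,0,0.063,0],[-4.8,-30.1,5,-0.005,0,0.063,0],[-4.8,-30.1,9,-0.005,0,0.063,0],[-4.8,-30.1,13,-0.005,0,0.063,0],[-4.8,-30.1,15,-0.005,0,0.063,0],[-4.8,-30.1,16.5,-0.005,0,0.063,0],[-4.8,-30.1,17.5,-0.005,0,0.063,0],[-4.8,-30.1,18.2,-0.005,0,0.063,0],[-4.8,-30.1,18.6,-0.005,0,0.063,0],[-4.8,-30.1,18.8,-0.005,0,0.063,0],[-4.8,-30.1,18.9,-0.005,0,0.063,0],[-4.8,-30.1,18.9,-0.005,0,0.063,0]])

```text
time: 8.1
tool_pos: [0.2926, -0.2647, 0.0368]
tool_rot: [3.139, 0.001, 1.572]
contact_force: [0.7, 0.4, -1.6]
opening: 0.0136
grip_force: 40.0
```

play_rows(rows=[[0,0,0,0,0,0,0.3],[0,0,0,0,0,0,0.5],[0,0,0,0,0,0,0.6],[0,0,0,0,0,0,0.7],[0,0,-3,0,0,0,0.7],[0,0,-7,0,0,0,0.7],[0,0,-12,0,0,0,0.7],[0,0,-17,0,0,0,0.7]])

```text
time: 8.9
tool_pos: [0.2915, -0.264, 0.2084]
tool_rot: [3.14, -0.001, 1.572]
contact_force: [1.1, -1.8, -0.5]
opening: 0.0641
grip_force: 0.0
```

```bash
cat > meas2.py <<'E'
from h import *
p,d,m,O,Q=cam('top');save('t3.png',p)
C=cloud(m,O,Q,d);Z=C[...,2]
w=p.min(2)>130
def blobs(M,lo,hi,name,z):
    n,l,s,c=cv2.connectedComponentsWithStats(M.astype(np.uint8))
    for i in range(1,n):
        if lo<s[i,4]<hi:
            q=onplane(m,O,Q,np.argwhere(l==i)[:,::-1],z)[:,:2].astype(np.float32)
            r=cv2.minAreaRect(q); print(name,c[i].round(),s[i,4],'mean',q.mean(0).round(4),'rect',np.round(r[0],4),np.round(r[1],4),round(r[2],1))
reg=np.zeros(Z.shape,bool);reg[120:300,120:400]=1
blobs(reg&(Z>.035)&(Z<.054),130,400,'jar',.044)
reg[:,:260]=0;reg[200:]=0
blobs(reg&(Z>.053)&(Z<.068),50,5000,'rim',.06)
E
python3 meas2.py
```

```text
jar [350. 154.] 195 mean [ 0.6614 -0.2435] rect [ 0.6299 -0.2001] [0.1214 0.1992] 4.2
jar [262. 224.] 263 mean [ 0.4729 -0.0041] rect [ 0.4729 -0.0049] [0.0467 0.0468] 45.0
jar [224. 224.] 260 mean [0.4722 0.098 ] rect [0.4717 0.0983] [0.0451 0.0449] 90.0
jar [298. 236.] 272 mean [ 0.4409 -0.0974] rect [ 0.441  -0.0973] [0.0451 0.0474] 89.4
jar [192. 253.] 277 mean [0.3968 0.1804] rect [0.3968 0.1811] [0.0471 0.0476] 0.5
jar [230. 260.] 274 mean [0.379  0.0805] rect [0.3786 0.0808] [0.0473 0.0469] 90.0
jar [360. 292.] 153 mean [ 0.2942 -0.2613] rect [ 0.2932 -0.2636] [0.0693 0.0156] 89.3
rim [319. 167.] 838 mean [ 0.6239 -0.1551] rect [ 0.6256 -0.1666] [0.1316 0.2693] 4.1
```

View pics/t3.png

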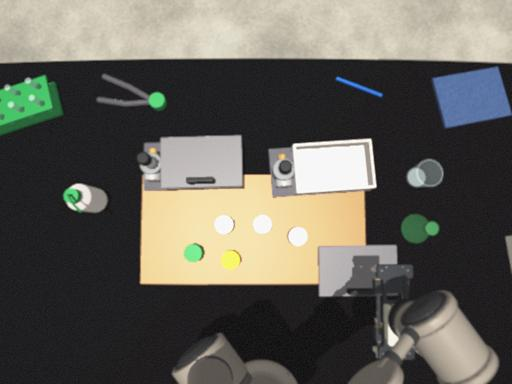

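The top view shows the box open, the lid flat on the bench at (357,270) clear of the flask at (416,229), and all the jars where they were. I'm picking the jar at (298,237) first.

Run:
```python
from h import *
rel([.441,-.0973,.13],1.635);rel([.441,-.0973,.03],1.635)
```

```text
shift cm [17.02 14.66  8.54] turn [ 0.009  0.01  -0.063]
shift cm [17.12 14.57 18.54] turn [ 0.009  0.01  -0.063]
```

play_rows(rows=[[17.1,14.6,4,0,0,-0.063,0.95],[17.1,14.6,8.5,0,0,-0.063,0.95],[17.1,14.6,8.5,0,0,-0.063,0.95],[17.1,14.6,8.5,0,0,-0.063,0.95],[17.1,14.6,8.5,0,0,-0.063,0.95],[17.1,14.6,8.5,0,0,-0.063,0.95],[17.1,14.6,8.5,0,0,-0.063,0.95],[17.1,14.6,12,0,0,-0.063,0.95],[17.1,14.6,15,0,0,-0.063,0.95],[17.1,14.6,17.5,0,0,-0.063,0.95],[17.1,14.6,18.4,0,0,-0.063,0.95],[17.1,14.6,18.4,0,0,-0.063,0.6],[17.1,14.6,18.4,0,0,-0.063,0.4],[17.1,14.6,18.4,0,0,-0.063,0.4],[17.1,14.6,18.4,0,0,-0.063,0.4],[17.1,14.6,18.4,0,0,-0.063,0.4],[17.1,14.6,18.4,0,0,-0.063,0.4]], squeeze=25)

```text
time: 10.65
tool_pos: [0.4387, -0.0935, 0.0235]
tool_rot: [3.138, 0.001, 1.635]
contact_force: [-1.5, -0.1, 5.9]
opening: 0.0497
grip_force: 25.0
```

Run:
```python
from h import *
rel([.6302,-.2554,.13],1.635);rel([.6302,-.2554,.0375],1.635)
```

```text
shift cm [-17.39  18.11 -10.58] turn [0.003 0.001 0.   ]
shift cm [-17.39  18.08  -1.33] turn [0.003 0.001 0.   ]
```

play_rows(rows=[[0,0,-2,0,0,0,0.4],[0,0,-5,0,0,0,0.4],[0,0,-9.5,0,0,0,0.4],[-17,18.1,-9.5,0,0,0,0.4],[-17,18.1,-9.5,0,0,0,0.4],[-17,18.1,-9.5,0,0,0,0.4],[-17,18.1,-9.5,0,0,0,0.4],[-17,18.1,-9.5,0,0,0,0.4],[-17,18.1,-9.5,0,0,0,0.4],[-17,18.1,-9.5,0,0,0,0.4],[-17,18.1,-6,0,0,0,0.4],[-17,18.1,-3,0,0,0,0.4],[-17,18.1,-1.5,0,0,0,0.4],[-17,18.1,-0.8,0,0,0,0.4],[-17,18.1,-0.6,0,0,0,0.4],[-17,18.1,-0.5,0,0,0,0.4],[-17,18.1,-0.5,0,0,0,0.4]])

```text
time: 12.35
tool_pos: [0.6303, -0.2517, 0.0297]
tool_rot: [3.138, 0.001, 1.635]
contact_force: [0.6, -0.1, -1.5]
opening: 0.0496
grip_force: 25.0
```

play_rows(rows=[[0,0,0.1,0,0,0,0.5],[0,0,0.1,0,0,0,0.6],[0,0,0.1,0,0,0,0.68],[0,0,0.1,0,0,0,0.68],[0,0,-1,0,0,0,0.68],[0,0,-4,0,0,0,0.68],[0,0,-8,0,0,0,0.68],[0,0,-11,0,0,0,0.7],[0,0,-11,0,0,0,0.7]])

```text
time: 13.25
tool_pos: [0.6319, -0.2527, 0.1449]
tool_rot: [3.13, 0.006, 1.635]
contact_force: [0.6, -0.7, 0.2]
opening: 0.0642
grip_force: 0.0
```

```bash
python3 meas2.py;python3 - <<'E'
from h import *
rel([.473,-.0045,.13],1.635);rel([.473,-.0045,.026],1.635)
E
```

```text
jar [352. 164.] 173 mean [ 0.6349 -0.2478] rect [ 0.6366 -0.2472] [0.0314 0.0516] 55.1
jar [262. 224.] 262 mean [ 0.473  -0.0041] rect [ 0.4729 -0.0049] [0.0467 0.0468] 45.0
jar [224. 224.] 261 mean [0.4722 0.098 ] rect [0.4717 0.0983] [0.0451 0.0449] 90.0
jar [192. 253.] 277 mean [0.3968 0.1804] rect [0.3968 0.1811] [0.0471 0.0476] 0.2
rim [301. 167.] 626 mean [ 0.6241 -0.1082] rect [ 0.6243 -0.1481] [0.1309 0.2323] 4.2
shift cm [ 25.72 -14.16   1.  ] turn [ 0.007  0.003 -0.   ]
shift cm [ 25.76 -14.24  11.4 ] turn [ 0.007  0.003 -0.   ]
```

play_rows(rows=[[25.6,-14.2,0.5,0.004,0,0,0.95],[25.6,-14.2,0.5,0.004,0,0,0.95],[25.6,-14.2,0.5,0.004,0,0,0.95],[25.6,-14.2,0.5,0.004,0,0,0.95],[25.6,-14.2,0.5,0.004,0,0,0.95],[25.6,-14.2,0.5,0.004,0,0,0.95],[25.6,-14.2,0.5,0.004,0,0,0.95],[25.6,-14.2,4,0.004,0,0,0.95],[25.6,-14.2,8,0.004,0,0,0.95],[25.6,-14.2,10.5,0.004,0,0,0.95],[25.6,-14.2,11.3,0.004,0,0,0.95],[25.6,-14.2,11.3,0.004,0,0,0.6],[25.6,-14.2,11.3,0.004,0,0,0.4],[25.6,-14.2,11.3,0.004,0,0,0.4],[25.6,-14.2,11.3,0.004,0,0,0.4],[25.6,-14.2,11.3,0.004,0,0,0.4],[25.6,-14.2,11.3,0.004,0,0,0.4]], squeeze=25)

```text
time: 15.0
tool_pos: [0.472, -0.0051, 0.0256]
tool_rot: [-3.141, 0.0, 1.635]
contact_force: [-0.7, 0.5, 5.7]
opening: 0.0495
grip_force: 25.0
```

Run:
```python
from h import *
p=pose()[0]; print(p)
rel([.6263,-.1955+p[1]+.0045,p[2]+.09],1.635);rel([.6263,-.1955+p[1]+.0045,p[2]+.005],1.635)
```

```text
[ 0.4719916  -0.0051121   0.02559818]
shift cm [-20.05  14.17  -9.  ] turn [-0.001  0.    -0.   ]
shift cm [-20.05  14.18  -0.5 ] turn [-0.001  0.    -0.   ]
```

play_rows(rows=[[0,0,-2,0,0,0,0.4],[0,0,-5,0,0,0,0.4],[0,0,-9.5,0,0,0,0.4],[-20,5,-9.5,0,0,0,0.4],[-20,5,-9.5,0,0,0,0.4],[-20,5,-9.5,0,0,0,0.4],[-20,5,-9.5,0,0,0,0.4],[-20,5,-9.5,0,0,0,0.4],[-20,14.2,-9.5,0,0,0,0.4],[-20,14.2,-9.5,0,0,0,0.4],[-20,14.2,-9.5,0,0,0,0.4],[-20,14.2,-9.5,0,0,0,0.4],[-20,14.2,-6,0,0,0,0.4],[-20,14.2,-3,0,0,0,0.4],[-20,14.2,-1.5,0,0,0,0.4],[-20,14.2,-0.8,0,0,0,0.4],[-20,14.2,-0.5,0,0,0,0.4],[-20,14.2,-0.4,0,0,0,0.4]])

```text
time: 16.8
tool_pos: [0.6262, -0.1957, 0.0306]
tool_rot: [-3.141, 0.001, 1.635]
contact_force: [-4.7, 2.0, 8.8]
opening: 0.0497
grip_force: 25.0
```

play_rows(rows=[[0,0,0.1,0,0,0,0.5],[0,0,0.1,0,0,0,0.6],[0,0,0.1,0,0,0,0.68],[0,0,0.1,0,0,0,0.68],[0,0,-1,0,0,0,0.68],[0,0,-4,0,0,0,0.68],[0,0,-8,0,0,0,0.68],[0,0,-11,0,0,0,0.7],[0,0,-11,0,0,0,0.7]])

```text
time: 17.7
tool_pos: [0.6289, -0.1966, 0.1451]
tool_rot: [3.134, 0.005, 1.635]
contact_force: [1.6, -0.8, 1.4]
opening: 0.0643
grip_force: 0.0
```

```bash
python3 meas2.py;python3 - <<'E'
from h import *
rel([.472,.098,.13],1.635);rel([.472,.098,.026],1.635)
E
```

```text
jar [224. 224.] 262 mean [0.4722 0.0979] rect [0.4717 0.0983] [0.0451 0.0449] 90.0
jar [192. 253.] 278 mean [0.3968 0.1803] rect [0.3968 0.1811] [0.0471 0.0476] 0.5
rim [293. 167.] 511 mean [ 0.6221 -0.0869] rect [ 0.6376 -0.107 ] [0.1326 0.1614] 71.2
shift cm [ 30.35 -13.66   1.08] turn [ 0.004  0.003 -0.   ]
shift cm [ 30.38 -13.7   11.48] turn [ 0.004  0.003 -0.   ]
```

play_rows(rows=[[30.4,-13.7,0.5,0.004,0,0.6,0.95],[30.4,-13.7,0.5,0.004,0,0.6,0.95],[30.4,-13.7,0.5,0.004,0,0.6,0.95],[30.4,-13.7,0.5,0.004,0,0.6,0.95],[30.4,-13.7,0.5,0.004,0,0.6,0.95],[30.4,-13.7,0.5,0.004,0,0.6,0.95],[30.4,-13.7,0.5,0.004,0,0.6,0.95],[30.4,-13.7,0.5,0.004,0,0.6,0.95],[30.4,-13.7,4,0.004,0,0.6,0.95],[30.4,-13.7,8,0.004,0,0.6,0.95],[30.4,-13.7,10.4,0.004,0,0.6,0.95],[30.4,-13.7,11,0.004,0,0.6,0.95],[30.4,-13.7,11,0.004,0,0.6,0.6],[30.4,-13.7,11,0.004,0,0.6,0.4],[30.4,-13.7,11,0.004,0,0.6,0.4],[30.4,-13.7,11,0.004,0,0.6,0.4],[30.4,-13.7,11,0.004,0,0.6,0.4],[30.4,-13.7,11,0.004,0,0.6,0.4]], squeeze=25)

```text
time: 19.55
tool_pos: [0.4705, 0.0991, 0.0296]
tool_rot: [-3.138, 0.002, 1.035]
contact_force: [-1.5, -1.3, 4.2]
opening: 0.0494
grip_force: 25.0
```

Run:
```python
from h import *
p=pose()[0]; print(p)
e=p[:2]-[.472,.098]
# approach at y=-.1356 beyond knob: waypoint near x=.47
rel([.47,-.1356,p[2]+.1],1.635);rel([.6224,-.1356,p[2]+.1],1.635);rel([.6224,-.1356,p[2]+.005],1.635)
```

```text
[0.47047403 0.09907086 0.02961773]
shift cm [-20.22  11.9  -10.02] turn [-0.004  0.    -0.6  ]
shift cm [-12.44  25.01 -10.08] turn [-0.004  0.    -0.6  ]
shift cm [-12.42  25.04  -0.58] turn [-0.004  0.    -0.6  ]
```

play_rows(rows=[[0,0,-2,0,0,0,0.4],[0,0,-5,0,0,0,0.4],[0,0,-10,0,0,0,0.4],[-20.2,11.9,-10,0,0,-0.6,0.4],[-20.2,11.9,-10,0,0,-0.6,0.4],[-20.2,11.9,-10,0,0,-0.6,0.4],[-20.2,11.9,-10,0,0,-0.6,0.4],[-20.2,11.9,-10,0,0,-0.6,0.4],[-12.4,25,-10,-0.002,0,-0.6,0.4],[-12.4,25,-10,-0.002,0,-0.6,0.4],[-12.4,25,-10,-0.002,0,-0.6,0.4],[-12.4,25,-10,-0.002,0,-0.6,0.4],[-12.4,25,-10,-0.002,0,-0.6,0.4],[-12.4,25,-6,-0.002,0,-0.6,0.4],[-12.4,25,-3,-0.002,0,-0.6,0.4],[-12.4,25,-1.5,-0.002,0,-0.6,0.4],[-12.4,25,-0.8,-0.002,0,-0.6,0.4],[-12.4,25,-0.6,-0.002,0,-0.6,0.4],[-12.4,25,-0.5,-0.002,0,-0.6,0.4]])

```text
time: 21.45
tool_pos: [0.6218, -0.1354, 0.0346]
tool_rot: [-3.139, 0.0, 1.635]
contact_force: [-4.1, 2.7, 9.8]
opening: 0.05
grip_force: 25.0
```

play_rows(rows=[[0,0,0.1,0,0,0,0.5],[0,0,0.1,0,0,0,0.6],[0,0,0.1,0,0,0,0.68],[0,0,0.1,0,0,0,0.68],[0,0,-1,0,0,0,0.68],[0,0,-4,0,0,0,0.68],[0,0,-8,0,0,0,0.68],[0,0,-11,0,0,0,0.7],[0,-20,-13,0,0,0,0.7],[0,-28,-13,0,0,0,0.7],[0,-28,-13,0,0,0,0.7],[0,-28,-13,0,0,0,0.7],[0,-28,-13,0,0,0,0.7],[0,-28,-13,0,0,0,0.7],[0,-28,-13,0,0,0,0.7],[0,-28,-13,0,0,0,0.7]])

```text
time: 23.05
tool_pos: [0.3431, -0.1537, 0.165]
tool_rot: [-3.14, 0.001, 1.633]
contact_force: [0.2, 0.0, -0.0]
opening: 0.0642
grip_force: 0.0
```

Run:
```python
from h import *
p,d,m,O,Q=cam('top');C=cloud(m,O,Q,d);Z=C[...,2]
save('t4.png',cv2.resize(p[110:320,110:410],None,fx=2.6,fy=2.6))
reg=np.zeros(Z.shape,bool);reg[135:200,290:385]=1
M=reg&(Z>.042)&(Z<.055)
M=cv2.erode(M.astype(np.uint8),np.ones((5,5)))
n,l,s,c=cv2.connectedComponentsWithStats(M)
for i in range(1,n):
    if s[i,4]>20: print(c[i],s[i,4],np.median(Z[l==i]),onplane(m,O,Q,[c[i]],.049))
reg[:]=0;reg[220:330,300:420]=1
M=reg&(Z>.030)&(Z<.060)&(p.max(2)<90)
n,l,s,c=cv2.connectedComponentsWithStats(M.astype(np.uint8))
for i in range(1,n):
    if s[i,4]>60:
        w=onplane(m,O,Q,np.argwhere(l==i)[:,::-1],np.median(Z[l==i]))[:,:2].astype(np.float32);print('bar',s[i,4],np.median(Z[l==i]),cv2.minAreaRect(w))
rel([.2926,-.2647,.15],1.571)
```

```text
[353.67647059 163.59803922] 102 0.04934684320618843 [[ 0.63386299 -0.25110709  0.049     ]]
[311.19083969 167.72519084] 131 0.04918440938620039 [[ 0.62256709 -0.1358993   0.049     ]]
[333.         167.22222222] 90 0.049302824610837015 [[ 0.62394776 -0.19472657  0.049     ]]
shift cm [-10.75  -5.8    1.5 ] turn [-0.002  0.001  0.063]
```

View pics/t4.png

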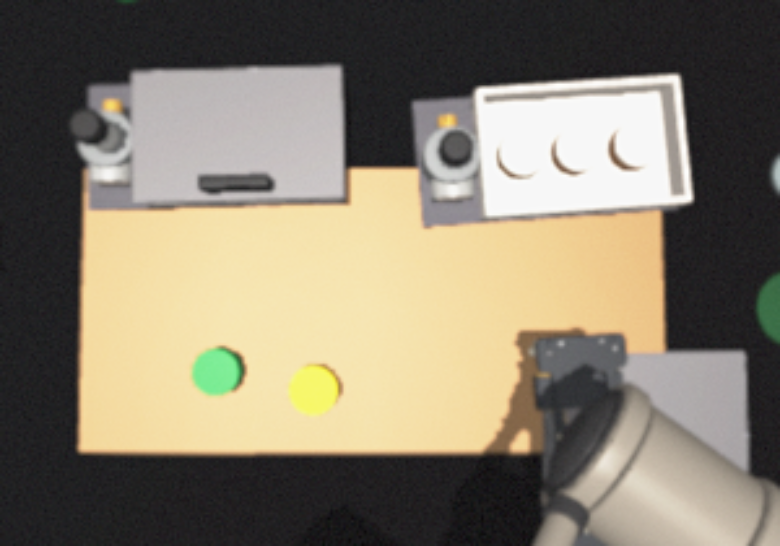

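The three jars stand upright in the box, at crop pixels (518,157), (570,153) and (630,148), with their tops at z 0.049. Next I'm regrasping the lid.

play_rows(rows=[[-10.75,-5.0,-1,0,0,0.062,0.8],[-10.75,-5.0,-1,0,0,0.062,0.8],[-10.75,-5.0,-1,0,0,0.062,0.8],[-10.75,-5.0,-1,0,0,0.062,0.8],[-10.95,-5.7,3,0,0,0.062,0.8],[-10.95,-5.7,7,0,0,0.062,0.8],[-10.95,-5.7,10,0,0,0.062,0.8],[-10.95,-5.7,12,0,0,0.062,0.8],[-10.95,-5.7,12.7,0,0,0.062,0.8],[-10.95,-5.7,12.8,0,0,0.062,0.8],[-10.95,-5.7,12.8,0,0,0.062,0.8]], squeeze=40)

```text
time: 24.2
tool_pos: [0.293, -0.2661, 0.0366]
tool_rot: [-3.138, 0.0, 1.574]
contact_force: [-0.8, -0.3, 1.1]
opening: 0.0732
grip_force: 0.0
```

Run:
```python
from h import *
rel([.2926,-.2647,.0368],1.571)
```

```text
shift cm [ 0.14 -0.04 -0.02] turn [-0.003  0.     0.003]
```

play_rows(rows=[[0.14,-0.04,0,-0.003,0,0.003,0.5],[0.14,-0.04,0,-0.003,0,0.003,0.2],[0.14,-0.04,0,-0.003,0,0.003,0],[0.14,-0.04,0,-0.003,0,0.003,0],[0.14,-0.04,0,-0.003,0,0.003,0],[0.14,-0.04,0,-0.003,0,0.003,0],[0.14,-0.04,0,-0.003,0,0.003,0],[0.14,-0.04,0,-0.003,0,0.003,0],[0.14,-0.04,-3,-0.003,0,0.003,0],[0.14,-0.04,-7,-0.003,0,0.003,0],[0.14,-0.04,-11,-0.003,0,0.003,0],[0.14,-0.04,-15,-0.003,0,0.003,0],[0.14,-0.04,-15,-0.003,0,0.003,0],[0.14,-0.04,-15,-0.003,0,0.003,0]], squeeze=40)

```text
time: 25.6
tool_pos: [0.2924, -0.2646, 0.1862]
tool_rot: [-3.141, 0.001, 1.57]
contact_force: [0.3, 0.2, -1.7]
opening: 0.0138
grip_force: 40.0
```

Run:
```python
from h import *
rel([.5734,-.1984,.15],1.635)
```

```text
shift cm [ 6.65 28.09  3.61] turn [-0.     0.001 -0.065]
```

play_rows(rows=[[6.65,28.1,0,0,0,-0.065,0],[6.65,28.1,0,0,0,-0.065,0],[6.65,28.1,0,0,0,-0.065,0],[6.65,28.1,0,0,0,-0.065,0],[6.65,28.1,0,0,0,-0.065,0],[6.65,28.1,0,0,0,-0.065,0],[6.65,28.1,0,0,0,-0.065,0],[6.65,28.1,0,0,0,-0.065,0],[6.65,28.1,3,0,0,-0.065,0],[6.65,28.1,6,0,0,-0.065,0],[6.65,28.1,7,0,0,-0.065,0],[6.65,28.1,7,0,0,-0.065,0],[6.65,28.1,7,0,0,-0.065,0]])

```text
time: 26.9
tool_pos: [0.5735, -0.199, 0.1168]
tool_rot: [-3.142, 0.0, 1.634]
contact_force: [-0.5, -0.0, -1.0]
opening: 0.0137
grip_force: 40.0
```

Run:
```python
from h import *
rel([.5734,-.1984,.0887],1.635)
p,d,m,O,Q=cam('top');C=cloud(m,O,Q,d);Z=C[...,2]
reg=np.zeros(Z.shape,bool);reg[120:215,285:400]=1
z0=pose()[0][2]-.0257+.003;M=reg&(abs(Z-z0)<.006)&(p.min(2)>60)
k=np.argwhere(M)[:,::-1];w=onplane(m,O,Q,k,z0);print(z0,len(k),cv2.minAreaRect(w[:,:2].astype(np.float32)))
save('t5.png',cv2.resize(p[110:320,240:410],None,fx=2.6,fy=2.6))
```

```text
shift cm [ 0.06 -0.    2.81] turn [-0.     0.    -0.001]
0.09460474198819774 1834 ((0.6232091784477234, -0.13169114291667938), (0.13635122776031494, 0.12720084190368652), 3.484668016433716)
```

View pics/t5.png

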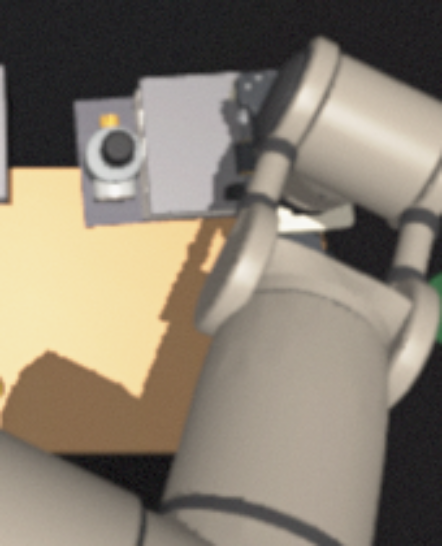

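The lid (crop left edge at x≈140) sits aligned over the box. I'm lowering it.

play_rows(rows=[[0.06,0,0.6,0,0,0,0],[0.06,0,1.1,0,0,0,0],[0.06,0,1.5,0,0,0,0],[0.06,0,1.8,0,0,0,0],[0.06,0,2.1,0,0,0,0],[0.06,0,2.4,0,0,0,0],[0.06,0,2.6,0,0,0,0],[0.06,0,2.75,0,0,0,0],[0.06,0,2.85,0,0,0,0],[0.06,0,2.85,0,0,0,0],[0.06,0,2.85,0,0,0,0]])

```text
time: 28.05
tool_pos: [0.5735, -0.1979, 0.0881]
tool_rot: [-3.141, -0.0, 1.635]
contact_force: [-3.5, 1.2, 6.7]
opening: 0.0139
grip_force: 40.0
```

play_rows(rows=[[0,0,0,0,0,0,0.3],[0,0,0,0,0,0,0.5],[0,0,0,0,0,0,0.5],[0,0,-3,0,0,0,0.5],[0,0,-7,0,0,0,0.5],[0,0,-12,0,0,0,0.4],[15,-12,-13,0,0,0,0],[15,-12,-13,0,0,0,0],[15,-12,-13,0,0,0,0],[15,-12,-13,0,0,0,0],[20,-12,-13,0,0,0,0],[20,-12,-13,0,0,0,0]])

```text
time: 29.25
tool_pos: [0.4397, -0.0015, 0.218]
tool_rot: [-3.141, -0.002, 1.64]
contact_force: [0.5, -0.5, 0.5]
opening: 0.0009
grip_force: 0.0
```

Run:
```python
from h import *
p,d,m,O,Q=cam('top');C=cloud(m,O,Q,d);Z=C[...,2]
save('t6.png',cv2.resize(p[110:310,110:410],None,fx=2.6,fy=2.6))
for nm,a,b in(('R',293,377),('L',160,243)):
    reg=np.zeros(Z.shape,bool);reg[130:200,a:b]=1;M=reg&(Z>.055)&(Z<.08)
    q=C[M];A=np.c_[q[:,:2]-q[:,:2].mean(0),np.ones(len(q))];s=np.linalg.lstsq(A,q[:,2],rcond=None)[0]
    w=onplane(m,O,Q,np.argwhere(M)[:,::-1],.066);print(nm,'plane slope,height',s,cv2.minAreaRect(w[:,:2].astype(np.float32)))
for nm,a,b in(('Lk',130,160),('Rk',270,300)):
    M=np.zeros(Z.shape,bool);M[145:180,a:b]=1;M&=(Z>.095)
    print(nm,np.median(Z[M]),onplane(m,O,Q,np.argwhere(M)[:,::-1],np.median(Z[M])).mean(0))
rel([.6336,.2904,.20],1.635);rel([.6336,.2904,.127],1.635)
```

```text
R plane slope,height [ 0.00204119 -0.00239847  0.06627206] ((0.6274858117103577, -0.19315490126609802), (0.13687539100646973, 0.21945421397686005), 3.703841209411621)
L plane slope,height [-0.0007657  -0.00098542  0.06592036] ((0.6380772590637207, 0.15787282586097717), (0.1364096999168396, 0.21611857414245605), 1.4417479038238525)
Lk 0.13677421571420456 [0.63318923 0.29030254 0.13677422]
Rk 0.1090509793625365 [ 0.61762117 -0.06044746  0.10905098]
shift cm [28.02 21.27  1.81] turn [ 0.    -0.     0.005]
shift cm [28.02 21.27  9.11] turn [ 0.    -0.     0.005]
```

View pics/t6.png

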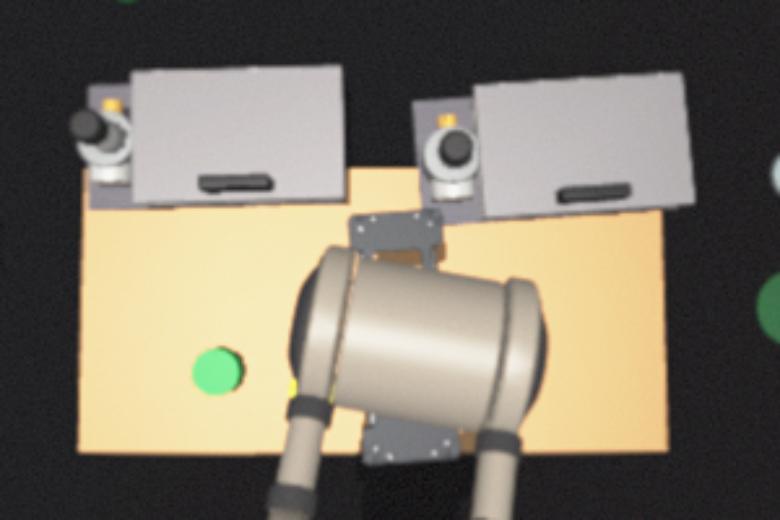

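Lid fully home: the plane is level and its height matches the other lid (0.066). Now I'm pushing the left (purged) knob in.

play_rows(rows=[[28,21.2,0,0,0,0.005,0],[28,21.2,0,0,0,0.005,0],[28,21.2,0,0,0,0.005,0],[28,21.2,0,0,0,0.005,0],[28,21.2,0,0,0,0.005,0],[28,21.2,0,0,0,0.005,0],[28,21.2,0,0,0,0.005,0],[28,21.2,0,0,0,0.005,0],[28,21.2,0,0,0,0.005,0],[28,21.2,4,0,0,0.005,0],[28,21.2,5.5,0,0,0.005,0],[28,21.2,6.2,0,0,0.005,0],[28,21.2,6.9,0,0,0.005,0],[28,21.2,7.5,0,0,0.005,0],[28,21.2,8.1,0,0,0.005,0],[28,21.2,8.6,0,0,0.005,0],[28,21.2,9,0,0,0.005,0],[28,21.2,9.2,0,0,0.005,0],[28,21.2,9.2,0,0,0.005,0]])

```text
time: 31.2
tool_pos: [0.6347, 0.2871, 0.1272]
tool_rot: [3.141, -0.0, 1.63]
contact_force: [-3.3, -1.5, 8.9]
opening: 0.0004
grip_force: 4.5
```

play_rows(rows=[[0,0.2,0.15,0,0,0,0],[0,0.2,0.3,0,0,0,0],[0,0.2,0.3,0,0,0,0]])

```text
time: 31.5
tool_pos: [0.6352, 0.2872, 0.127]
tool_rot: [-3.14, -0.0, 1.63]
contact_force: [-14.2, -5.0, 25.3]
opening: 0.0003
grip_force: 12.6
```

play_rows(rows=[[0,0,-3,0,0,0,0],[0,0,-7,0,0,0,0],[-10,-15,-9,0,0,0,0.3],[-10,-15,-9,0,0,0,0.6],[-10,-15,-9,0,0,0,0.8],[-20,-15,-9,0,0,0,0.8],[-20,-15,-9,0,0,0,0.8],[-20,-15,-9,0,0,0,0.8]])

```text
time: 32.3
tool_pos: [0.4979, 0.0757, 0.2131]
tool_rot: [3.142, 0.001, 1.628]
contact_force: [0.8, 1.0, 0.1]
opening: 0.0437
grip_force: 0.0
```

Run:
```python
from h import *
p,d,m,O,Q=cam('top');C=cloud(m,O,Q,d);Z=C[...,2]
for nm,a,b in(('Lk',130,160),('Rk',270,300)):
    M=np.zeros(Z.shape,bool);M[145:185,a:b]=1;M&=(Z>.095)&(Z<.15)
    print(nm,M.sum(),np.median(Z[M]),onplane(m,O,Q,np.argwhere(M)[:,::-1],np.median(Z[M])).mean(0))
rel([.617,-.0605,.18],1.635);rel([.617,-.0605,.097],1.635)
```

```text
Lk 140 0.10906521093044164 [0.63431852 0.2917378  0.10906521]
Rk 144 0.10924118779639574 [ 0.61711235 -0.0604972   0.10924119]
shift cm [-14.13  11.12   3.33] turn [-0.     0.002 -0.008]
shift cm [-14.11  11.12  11.63] turn [-0.     0.002 -0.008]
```

Left knob is in (top at 0.109). Now pulling the right knob.

play_rows(rows=[[-14.1,11.1,0,0,0,-0.008,0.8],[-14.1,11.1,0,0,0,-0.008,0.8],[-14.1,11.1,0,0,0,-0.008,0.8],[-14.1,11.1,0,0,0,-0.008,0.8],[-14.1,11.1,3.3,0,0,-0.008,0.8],[-14.1,11.1,7,0,0,-0.008,0.8],[-14.1,11.1,10,0,0,-0.008,0.8],[-14.1,11.1,11.4,0,0,-0.008,0.8],[-14.1,11.1,11.6,0,0,-0.008,0.5],[-14.1,11.1,11.6,0,0,-0.008,0.2],[-14.1,11.1,11.6,0,0,-0.008,0.2],[-14.1,11.1,11.6,0,0,-0.008,0.2],[-14.1,11.1,11.6,0,0,-0.008,0.2],[-14.1,11.1,11.6,0,0,-0.008,0.2],[-14.1,11.1,11.6,0,0,-0.008,0.2]], squeeze=50)

```text
time: 33.85
tool_pos: [0.617, -0.0556, 0.0973]
tool_rot: [-3.14, -0.0, 1.638]
contact_force: [-4.4, 0.1, 5.1]
opening: 0.0331
grip_force: 50.0
```

play_rows(rows=[[0,0,-0.4,0,0,0,0.2],[0,0,-0.8,0,0,0,0.2],[0,0,-1.2,0,0,0,0.2],[0,0,-1.6,0,0,0,0.2],[0,0,-2,0,0,0,0.2],[0,0,-2.4,0,0,0,0.2],[0,0,-2.7,0,0,0,0.2],[0,0,-2.9,0,0,0,0.2],[0,0,-2.9,0,0,0,0.2]])

```text
time: 34.75
tool_pos: [0.617, -0.0556, 0.1254]
tool_rot: [-3.139, -0.0, 1.638]
contact_force: [-4.8, -2.6, -2.6]
opening: 0.0332
grip_force: 50.0
```

play_rows(rows=[[0,0,0,0,0,0,0.4],[0,0,0,0,0,0,0.7],[0,0,0,0,0,0,0.8],[0,0,0,0,0,0,0.8],[0,0,-3,0,0,0,0.8],[0,0,-7,0,0,0,0.8],[0,0,-11,0,0,0,0.8],[0,-15,-11,0,0,0,0.8],[0,-25,-11,0,0,0,0.8],[0,-25,-11,0,0,0,0.8],[0,-25,-11,0,0,0,0.8],[0,-25,-11,0,0,0,0.8],[0,-25,-11,0,0,0,0.8],[0,-25,-11,0,0,0,0.8]])

```text
time: 36.15
tool_pos: [0.3685, -0.0725, 0.2366]
tool_rot: [3.139, 0.001, 1.637]
contact_force: [1.1, -0.5, -0.1]
opening: 0.0735
grip_force: 0.0
```

Run:
```python
from h import *
p,d,m,O,Q=cam('top');C=cloud(m,O,Q,d);Z=C[...,2];save('t7.png',p)
for nm,a,b in(('Lk',130,160),('Rk',270,300)):
    M=np.zeros(Z.shape,bool);M[145:185,a:b]=1;M&=(Z>.095)&(Z<.15)
    print(nm,M.sum(),np.median(Z[M]))
M=np.zeros(Z.shape,bool);M[130:200,293:377]=1;M&=(Z>.055)&(Z<.08);q=C[M]
print(np.linalg.lstsq(np.c_[q[:,:2]-q[:,:2].mean(0),np.ones(len(q))],q[:,2],rcond=None)[0])
```

```text
Lk 139 0.1084351333657605
Rk 164 0.13723262637462957
[ 0.00041946 -0.00147352  0.06624492]
```

View pics/t7.png

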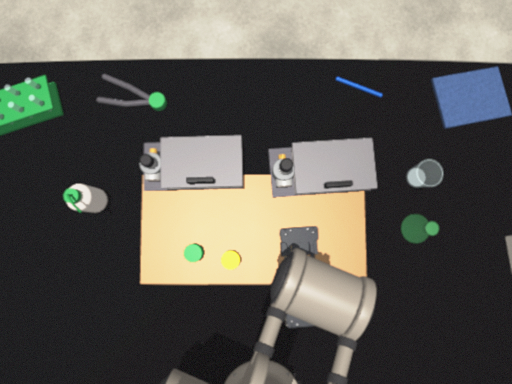

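The final view shows both lids seated at (202,162) and (334,166), the left knob in (top 0.108) and the right knob out (top 0.137). The wash bottle (85,200), beaker (427,173) and flask (416,229) haven't moved.

```bash
python3 -c "
from cell import robot
print(robot.hand_in())"
```

```text
the job is handed in; nothing more can be done
None
```

The job is done and handed in at about 36 s: the right (idle) box holds all three amber jars upright with its lid seated, then the left knob was pushed in and the right knob pulled out.

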